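Wipe loose chain links off the inspection plate

ROBOT

A 7-joint arm with a two-finger parallel gripper is mounted at the origin on a cart in front of the work surface, level with it; the furniture and walls round the work are solid. World frame = base frame: x ahead of the robot, y to its left, z up, the work surface at z = 0. Lengths are in m, angles in rad, forces in N, time in s.
With the tool pointing down it reaches from about 0.425 to 0.925 m from the base axis. Payload 6.8 kg.
Tool frame: the origin (TCP) lies at the very end of the fingers, on their centre line; the grasp point (between the pads) lies 19 mm behind it (r.grip_point_offset is the distance from the TCP to the grasp point, in m); z points along the fingers, y is the line along which they close (so a half turn about z gives the same grasp; the last joint's range is limited). The gripper opens to 85 mm and grips with 20 to 120 N. Pads are 22 mm wide; open, the fingers measure 114 mm over their backs; the gripper's body (76 mm by 85 mm) begins 54 mm behind the grasp point. The pads swing forward as they close: fully open they stand 13 mm farther back than shut.
Start: joints at [-1.247, 0.477, 0.022, 1.555, -0.011, 1.109, -0.083], TCP at [0.282, 0.613, 0.231] pointing down, gripper open.
Joint ranges: [-2.96, 2.96], [-0.34, 2.1], [-1.41, 1.46], [0.24, 2.44], [-1.37, 4.51], [0.17, 1.92], [-2.96, 2.96]. Speed limits (rad/s): [2.39, 2.39, 3.14, 3.14, 3.14, 3.14, 3.14].

INTERFACE

Orientations are given as a rotation vector (axis times angle).
In Python, from bench import status, eyes, r gives the robot as it stands.
- The arm moves only by the shell command python3 -m crank 'ROWS' [OPENING] [FORCE]. ROWS is JSON, a list of rows, each a list of 6 numbers: the shift along the tool's x, y, z normalised to -1 to 1, where 1 is 0.02 m, then the turn, a rotation vector about the tool's x, y, z normalised to -1 to 1, where 1 is 45 degrees. A call has 1 to 12 rows; each row shifts and turns the commanded pose from where the row before left it, along the tool's axes as they then stand; what a row does not reach is not made up. A row lasts 1/10 s, in which the tool goes at most 50 mm and 8.59 degrees, less where a joint would pass 70% of its speed; a pose out of reach is approached as far as the arm can. A call with a number of a shift or a turn outside -1 to 1 is refused whole. A call with a gripper value outside its range is refused whole. OPENING is the opening, from 0 (shut) to 1 (fully open), set as the call begins (- or left out, the last holds). The fingers move at their own pace and stop on an object; FORCE is the grip in N (left out, the last holds). Time passes only in rows, so rows that do not move let the fingers close. It gives the time, the measured TCP pose, the force, the opening and the grip force at its end, in the units of the state.
- status.get_obs(): the state, without advancing time (a new reading comes with each control period).
- eyes.grab_frame(name): name is "side" or "top"; returns a dict with "image" (480x640x3 uint8, red, green, blue), "depth" (480x640 float32, m along the optical axis (not along the pixel's ray), 0 where there is no reading), "fovy" (degrees; the focal length in pixels is half the picture's height over the tangent of half this angle, whatever the lens; pixels are square), "cx", "cy" (the principal point, pixels), "world_to_cam" (4x4, takes a point from world to camera coordinates). Camera axes: x right, y up, looking along -z (the intrinsics and any distortion apply to the point x, -y, -z); pixel columns grow to the right and rows downward; lengths in m; the calibration is good to about 2 mm. A picture is of the moment at which its call begins.
- r.hand_in(): hands the job in; it is judged then, once.
The state is a dict: "clock": time; "joints": joint angles; "qvel": joint speeds; "tau": joint torques, N m; "tcp_pos": TCP position; "orientation": TCP orientation; "contact_force": force on the tool from outside, world axes, zero at the start; "moment": the same for the moment, N m; "grip_width": finger opening in m; "gripper_force": force on a finger pad.
Only numpy, scipy, OpenCV 4.12 (cv2) and the standard library are available. Lean on these libraries where they do the work, as an engineer would, in place of code of your own. Each camera call takes 0.05 s, during which the arm holds its last target. There are 200 camera calls.

TASK

Pick up the scraper block with the orange grip and use it to wipe the two loose brass chain links off the raised aluminium plate into the blue tray at its end. Push the links only with the scraper, never with the gripper or arm, and finish with the scraper let go and standing upright on the plate.

Things in the scene. Friction and masses are not known exactly. Their poses are not given: they have to be found in the camera images.
- scraper_grip (a point): Scraper block standing on the table at the right, about 0.25 kg: black rubber-soled foot 30 (x) x 120 (y) x 25 mm high, on its middle an upright orange grip 24 (x) x 70 (y) mm, rising to 81 mm. Point: the grip's centre, 55 mm above the sole. Grip it across the 24 mm (along x). Same both ways round; either long side of the foot wipes.
- board: Grey board fixed to the table: aluminium plate 190 (x) x 150 mm (y), top 45 mm above the table, and a blue open tray at its +x, right-hand end. Origin under the plate's middle at table height; z up. Plate x -95 to 95, tray inside x 95 to 184, y -76 to 76 mm; tray floor 4, walls 30 mm above the table. Nothing stands between plate and tray: what is pushed over the edge drops in.
- link_1_center (a point): First loose brass chain link (a flat oval ring), 28 x 18 x 7 mm, 20 g, lying flat on the plate. This point is its centre. It lies within 28 mm of the plate's long middle line, between x = -10 and +60 mm of the board, turned any way.
- link_2_center (a point): Second loose brass chain link, the same, lying on the plate nearer to the tray. This point is its centre.

How it is judged:
On the way, in this order (a step that is already met when the one before it is completed fails the run):
1. the scraper stands or is held upright on the plate, its underside within about 10 mm of the plate's top (x of scraper_grip in the frame of board between -0.11 and 0.11 m and y of scraper_grip in the frame of board between -0.085 and 0.085 m and z of scraper_grip in the frame of board between 0.09 and 0.112 m and angle between scraper_grip's own z axis and vertical below 0.175 rad), for 0.1 s.
2. both links lie in the tray (x of link_1_center in the frame of board between 0.09 and 0.19 m and y of link_1_center in the frame of board between -0.08 and 0.08 m and z of link_1_center in the frame of board between -0.005 and 0.03 m and x of link_2_center in the frame of board between 0.09 and 0.19 m and y of link_2_center in the frame of board between -0.08 and 0.08 m and z of link_2_center in the frame of board between -0.005 and 0.03 m), for 0.2 s.
At the end, for the whole second after the job is handed in: Both links lie at rest in the tray (centres inside its outline and lower than 30 mm above the table), and the scraper stands released and at rest on the plate, upright within 10 degrees, its middle on the plate or at most 10 to 15 mm beyond an edge (all of step 1 and all of step 2 and linear speed of each of scraper, link_1, link_2 below 0.02 m/s); the robot touches nothing.
It fails at once if a link is touched by the gripper or the arm (contact force between any of the fingers, the arm and link_1 above 0.3 N or contact force between any of the fingers, the arm and link_2 above 0.3 N).
It also fails if it takes over 35 s, if anything falls off the work surface, if the arm or the gripper's body presses on something with over 40 N, if the wrist force passes 120 N, or if a joint passes its speed limit or range.

## Working session

There is one attempt and no reset: what is moved stays moved. The work goes in short steps, Python scripts to look and compute and a shell command to move; the robot and the scene stay as the last step left them, time stands still between calls to the robot, and variables do not carry over. Pictures are saved under pics/ and viewed, at most 10 in all, crops included, and the job is handed in when it is done.

```bash
mkdir -p pics; python3 - <<'E'
from bench import status, eyes, r
import cv2,numpy as np
o=status.get_obs();print({k:np.round(v,3).tolist() for k,v in o.items()})
a=[]
for n in("top","side"):
    f=eyes.grab_frame(n);np.savez(n+".npz",**{k:v for k,v in f.items()});print(n,f["fovy"],f["cx"],f["cy"],f["world_to_cam"].round(3).tolist(),[k for k in f])
    cv2.imwrite(f"pics/{n}0.png",f["image"][:,:,::-1])
E
```

```text
{'clock': 0.0, 'joints': [-1.247, 0.478, 0.022, 1.556, -0.012, 1.109, -0.083], 'qvel': [0.0, 0.001, -0.0, 0.0, -0.001, 0.002, -0.0], 'tau': [0.0, -59.646, 1.608, -28.12, 0.012, 0.009, 0.0], 'tcp_pos': [0.282, 0.612, 0.23], 'orientation': [-0.673, -3.068, 0.003], 'contact_force': [0.053, -0.135, -0.128], 'moment': [0.052, -0.004, 0.026], 'gripper_force': 0.0, 'grip_width': 0.086}
top 46.312394601726 325.3361583526192 239.527504327389 [[-0.022, -1.0, 0.009, -0.09], [0.993, -0.021, 0.119, -0.495], [-0.118, 0.011, 0.993, -0.953], [0.0, 0.0, 0.0, 1.0]] ['image', 'depth', 'fovy', 'cx', 'cy', 'world_to_cam']
side 48.31179698843556 323.5238876606898 241.80483312668315 [[0.817, -0.577, 0.001, -0.454], [0.386, 0.548, 0.742, -0.172], [-0.428, -0.606, 0.67, -0.884], [0.0, 0.0, 0.0, 1.0]] ['image', 'depth', 'fovy', 'cx', 'cy', 'world_to_cam']
```

View pics/top0.png

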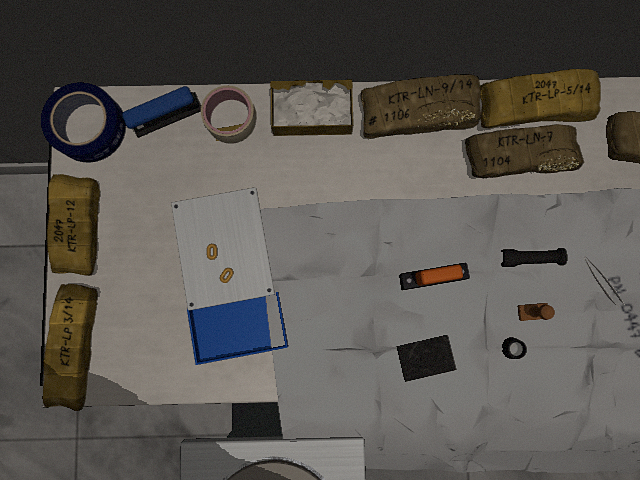

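View pics/side0.png

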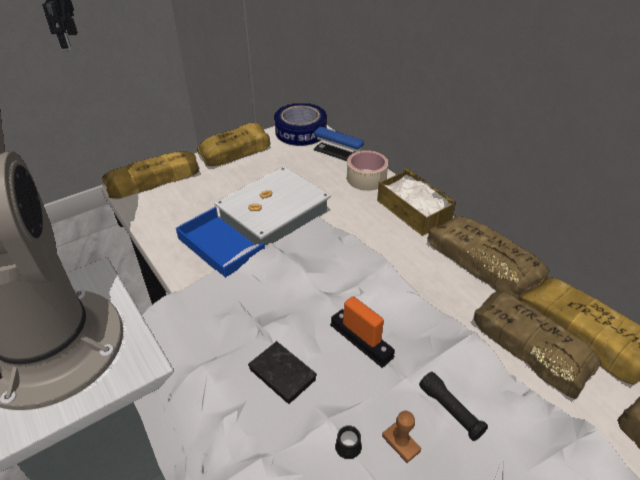

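The top view shows the plate at about (225,250) with the tray below it at (235,330), so board +x points toward the robot. The links are at (212,251) and (227,275), and the scraper is at (435,275) with its long side running roughly along the image's x direction. The side view agrees.

```bash
cat > h.py <<'E'
import numpy as np,cv2
def cloud(f):
    h=f["image"].shape[0];F=h/2/np.tan(np.radians(float(f["fovy"]))/2)
    v,u=np.mgrid[:h,:f["image"].shape[1]];d=f["depth"]
    P=np.stack([(u-f["cx"])/F*d,-(v-f["cy"])/F*d,-d],-1)
    W=np.linalg.inv(f["world_to_cam"]);return P@W[:3,:3].T+W[:3,3]
def rect(P):
    (c,s,a)=cv2.minAreaRect((P[:,:2]*1000).astype(np.float32));return np.round(c,1),np.round(s,1),round(a,1)
def hsv(f): return cv2.cvtColor(f["image"],cv2.COLOR_RGB2HSV)
E
python3 - <<'E'
from h import *
for n in("top","side"):
    f=dict(np.load(n+".npz"));X=cloud(f);H=hsv(f);ok=f["depth"]>0
    h,s,v=H[...,0],H[...,1],H[...,2];z=X[...,2]
    box=(X[...,0]>.3)&(X[...,0]<.85)&(X[...,1]>.02)&(X[...,1]<.36)
    def show(t,m):
        m=m&ok; 
        k,l,st,_=cv2.connectedComponentsWithStats(m.astype(np.uint8))
        for i in range(1,k):
            if st[i,4]>25: p=X[l==i];print(n,t,st[i],rect(p),p.mean(0).round(4),np.percentile(p[:,2],[5,95]).round(3))
    show("plate",box&(abs(z-.046)<.008)&(s<60)|box&(z>.035)&(z<.065)&(s>90)&(h<40))
    show("link",box&(z>.035)&(z<.065)&(s>90)&(h<40))
    show("tray",box&(h>100)&(h<125)&(s>120))
    org=(h<14)&(s>170)&(X[...,1]<0)&(X[...,1]>-.4)
    show("orange",org&(z>.07))
    show("foot",(v<60)&(z>.015)&(z<.04)&(X[...,1]<-.1)&(X[...,1]>-.4)&(X[...,0]>.4)&(X[...,0]<.75))
E
```

```text
top plate [ 64  49 191   8 739] (array([834.2, 189.8]), array([339.1,   5.4]), 90.0) [0.8344 0.1913 0.0461] [0.039 0.053]
top plate [63 92 23 11 61] (array([757. , 340.6]), array([10.2, 40.2]), 15.2) [0.7554 0.3417 0.0438] [0.039 0.05 ]
top plate [  56  175   37  100 2999] (array([528.1, 333.2]), array([175.9,  55.7]), 1.1) [0.5268 0.3325 0.0424] [0.037 0.047]
top plate [ 171  187   86  124 8443] (array([480.9,  78.7]), array([190.2, 149.6]), 9.4) [0.482  0.0861 0.0442] [0.041 0.047]
top plate [  54  284   38   75 2105] (array([362. , 331.6]), array([124. ,  56.8]), 0.0) [0.3609 0.3344 0.0416] [0.037 0.045]
top link [  56  175   37  100 2987] (array([528.1, 333.2]), array([175.9,  55.7]), 1.1) [0.5269 0.3324 0.0424] [0.037 0.047]
top link [207 244  10  16 123] (array([474. ,  94.7]), array([26.1, 16.2]), 0.5) [0.4741 0.0947 0.0503] [0.048 0.053]
top link [220 268  13  15 123] (array([433.5,  70.3]), array([17.3, 26.7]), 55.6) [0.4331 0.0698 0.0502] [0.048 0.052]
top link [  54  284   38   75 2097] (array([362. , 331.6]), array([124. ,  56.8]), 0.0) [0.361  0.3344 0.0416] [0.037 0.045
[... 2278 characters left out ...]
 69.6]), array([17. , 24.3]), 64.6) [0.433  0.0685 0.0511] [0.048 0.053]
side tray [ 275  105   89   44 1178] (array([712.5, 244.3]), array([131.9, 230.1]), 0.0) [0.7046 0.2497 0.0429] [0.009 0.055]
side tray [ 183  207   71   57 1883] (array([349.4,  80.5]), array([ 98.8, 121.1]), 0.2) [0.3471 0.0844 0.0072] [0.002 0.025]
side orange [345 297  38  34 599] (array([ 424.4, -293.6]), array([21.8, 66.5]), 9.8) [ 0.4224 -0.2957  0.0801] [0.072 0.084]
side foot [332 310  62  53 641] (array([ 424.3, -292.2]), array([ 28. , 118.3]), 8.9) [ 0.4198 -0.3049  0.024 ] [0.016 0.028]
side foot [474 314   7  11  40] (array([ 603. , -379.4]), array([ 4.1, 15. ]), 5.0) [ 0.6033 -0.3786  0.0237] [0.017 0.032]
```

```bash
python3 -m crank '[[0,0,0,0,0,0.18],[0,0,0,0,0,0.18],[0,0,0,0,0,0.18],[0,0,0,0,0,0.18],[0,0,0,0,0,0.18],[0,0,0,0,0,0.18],[0,0,0,0,0,0.175]]' 1
python3 -m crank '[[-1,0.25,0,0,0,0],[-1,0.25,0,0,0,0],[-1,0.25,0,0,0,0],[-1,0.25,0,0,0,0],[-1,0.25,0,0,0,0],[-1,0.25,0,0,0,0],[-1,0.25,0,0,0,0],[-1,0.25,0,0,0,0],[-1,0.25,0,0,0,0],[-1,0.25,0,0,0,0],[-1,0.25,0,0,0,0],[-1,0.25,0,0,0,0]]'
cat > go.py <<'E'
import sys,numpy as np
from bench import status
from scipy.spatial.transform import Rotation as R
o=status.get_obs();t=np.array(eval(sys.argv[1]));M=R.from_rotvec(o["orientation"])
print(round(float(o["clock"]),2),"tcp",np.round(o["tcp_pos"],4),"tool units",np.round(M.inv().apply(t-o["tcp_pos"])/.02,2))
yaw=np.radians(float(sys.argv[2]))
y=np.array([np.cos(yaw),np.sin(yaw),0]);z=np.array([0,0,-1.]);D=R.from_matrix(np.stack([np.cross(y,z),y,z],1))
print("turn units",np.round(np.degrees((M.inv()*D).as_rotvec())/45,3),"joints",np.round(o["joints"],2),"F",np.round(o["contact_force"],1))
E
python3 go.py '[.5,.08,.23]' 8.8
```

```text
clock: 0.8
tcp_pos: [0.2823, 0.6128, 0.2308]
orientation: [2.051, 2.379, -0.001]
contact_force: [-0.1, -0.4, 1.3]
grip_width: 0.0853
gripper_force: 0.0
clock: 2.0
tcp_pos: [0.379, 0.3834, 0.2313]
orientation: [-2.045, -2.385, -0.0]
contact_force: [0.5, -0.0, -0.2]
grip_width: 0.0858
gripper_force: 0.0
2.0 tcp [0.379  0.3834 0.2313] tool units [-15.92   3.66   0.07]
turn units [ 0. -0. -0.] joints [-1.16  0.26  0.31  1.9  -0.09  1.   -0.66] F [ 0.5 -0.  -0.2]
```

```bash
python3 -m crank '[[-1,0.25,0,0,0,0],[-1,0.25,0,0,0,0],[-1,0.25,0,0,0,0],[-1,0.25,0,0,0,0],[-1,0.25,0,0,0,0],[-1,0.25,0,0,0,0],[-1,0.25,0,0,0,0],[-1,0.25,0,0,0,0],[-1,0.25,0,0,0,0],[-1,0.25,0,0,0,0],[-1,0.25,0,0,0,0],[-1,0.25,0,0,0,0]]' >/dev/null
python3 -m crank '[[-1,0.2,0,0,0,0],[-1,0.2,0,0,0,0],[-1,0.1,0,0,0,0],[-1,0,0,0,0,0],[-1,-0.3,0,0,0,0],[-1,-0.3,0,0,0,0],[-1,-0.3,0,0,0,0],[-1,-0.3,0,0,0,0],[-1,-0.3,0,0,0,0],[-1,-0.3,0,0,0,0],[-1,-0.3,0,0,0,0],[-1,-0.3,0,0,0,0]]'
python3 go.py '[.425,-.291,.13]' 8.8
```

```text
clock: 4.4
tcp_pos: [0.4729, -0.0874, 0.2314]
orientation: [2.045, 2.385, 0.001]
contact_force: [0.3, 0.2, 0.1]
grip_width: 0.0855
gripper_force: 0.0
4.4 tcp [ 0.4729 -0.0874  0.2314] tool units [-9.7  -3.92  5.06]
turn units [ 0.001 -0.    -0.   ] joints [-0.49  0.16  0.61  2.04 -0.11  0.97  0.34] F [0.3 0.2 0.1]
```

```bash
python3 -m crank '[[-0.9,-0.36,0.3,0,0,0],[-0.9,-0.36,0.3,0,0,0],[-0.9,-0.36,0.3,0,0,0],[-0.9,-0.36,0.3,0,0,0],[-0.9,-0.36,0.3,0,0,0],[-0.9,-0.36,0.3,0,0,0],[-0.9,-0.36,0.3,0,0,0],[-0.9,-0.36,0.3,0,0,0],[-0.9,-0.36,0.3,0,0,0],[-0.9,-0.36,0.6,0,0,0],[-0.7,-0.3,0.9,0,0,0],[0,0,0.9,0,0,0]]'
python3 go.py '[.425,-.291,.04]' 8.8
python3 - <<'E'
from bench import eyes
import cv2
f=eyes.grab_frame("top");a=f["image"][200:360,340:540,::-1]
g=eyes.grab_frame("side");b=g["image"][200:420,260:460,::-1]
import numpy as np
cv2.imwrite("pics/c1.png",np.hstack([cv2.resize(a,(400,320)),cv2.resize(b,(400,320))]))
E
```

```text
clock: 5.6
tcp_pos: [0.4248, -0.2925, 0.1292]
orientation: [2.048, 2.38, -0.001]
contact_force: [-0.2, -0.3, -0.4]
grip_width: 0.0856
gripper_force: 0.0
5.6 tcp [ 0.4248 -0.2925  0.1292] tool units [0.08 0.02 4.46]
turn units [ 0.001  0.002 -0.005] joints [-0.02  0.4   0.63  2.06 -0.33  0.78  0.96] F [-0.2 -0.3 -0.4]
```

View pics/c1.png

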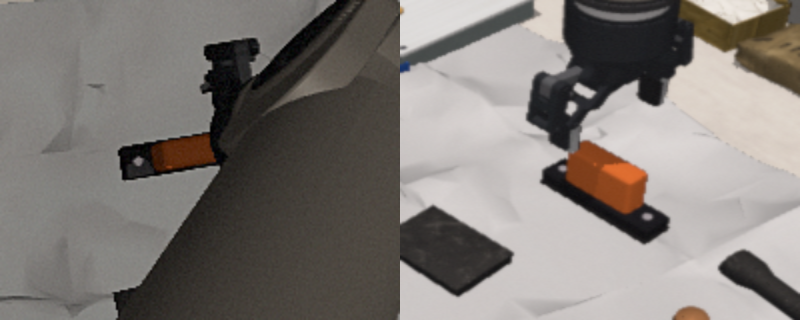

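The gripper straddles the orange grip along its thin direction in both crops (grip at about (185,152) in the left crop and (605,178) in the right). Next I descend and close.

```bash
python3 -m crank '[[0,0,0.8,0,0,0],[0,0,0.8,0,0,0],[0,0,0.8,0,0,0],[0,0,0.8,0,0,0],[0,0,0.7,0,0,0],[0,0,0.5,0,0,0],[0,0,0,0,0,0]]' 1
python3 -m crank '[[0,0,0,0,0,0],[0,0,0,0,0,0],[0,0,0,0,0,0],[0,0,0,0,0,0],[0,0,0,0,0,0],[0,0,0,0,0,0],[0,0,0,0,0,0]]' 0 60
python3 -m crank '[[0,0,-1,0,0,0],[0,0,-1,0,0,0],[0,0,-1,0,0,0],[0,0,-1,0,0,0],[0,0,-1,0,0,0]]'
python3 go.py '[.54,.09,.14]' 9.2
```

```text
clock: 6.4
tcp_pos: [0.4255, -0.2892, 0.0406]
orientation: [-2.043, -2.384, 0.0]
contact_force: [-0.7, -0.3, 0.3]
grip_width: 0.0855
gripper_force: 0.0
clock: 7.1
tcp_pos: [0.4264, -0.2898, 0.0418]
orientation: [2.044, 2.384, 0.001]
contact_force: [0.1, 1.3, 6.4]
grip_width: 0.0231
gripper_force: 59.9
clock: 7.6
tcp_pos: [0.4254, -0.2892, 0.1416]
orientation: [-2.044, -2.384, 0.001]
contact_force: [0.7, 0.2, -3.0]
grip_width: 0.0235
gripper_force: 59.3
7.6 tcp [ 0.4254 -0.2892  0.1416] tool units [17.86  8.56  0.08]
turn units [-0.001 -0.001 -0.009] joints [-0.04  0.38  0.64  2.05 -0.32  0.8   0.94] F [ 0.7  0.2 -3. ]
```

```bash
python3 -m crank '[[0.97,0.42,0,0,0,0],[0.97,0.42,0,0,0,0],[0.97,0.42,0,0,0,0],[0.97,0.42,0,0,0,0],[0.97,0.42,0,0,0,0],[0.97,0.42,0,0,0,0],[0.97,0.42,0,0,0,0],[0.97,0.42,0,0,0,0],[0.97,0.42,0,0,0,0],[0.97,0.42,0,0,0,0],[0.97,0.42,0,0,0,0],[0.97,0.42,0,0,0,-0.008]]'
python3 go.py '[.53,.0875,.14]' 9.2
```

```text
clock: 8.8
tcp_pos: [0.4896, -0.0432, 0.1409]
orientation: [-2.037, -2.391, 0.001]
contact_force: [0.0, -0.5, -3.2]
grip_width: 0.0236
gripper_force: 59.7
8.8 tcp [ 0.4896 -0.0432  0.1409] tool units [6.13 3.04 0.04]
turn units [-0.001 -0.    -0.001] joints [-0.54  0.34  0.61  2.1  -0.27  0.78  0.4 ] F [ 0.  -0.5 -3.2]
```

```bash
python3 -m crank '[[1,0.5,0,0,0,0],[1,0.5,0,0,0,0],[1,0.5,0,0,0,0],[1,0.5,0,0,0,0],[1,0.5,0,0,0,0],[1,0.4,0,0,0,0],[0,0,0,0,0,0]]'
python3 go.py '[.53,.0875,.087]' 9.2
```

```text
clock: 9.5
tcp_pos: [0.5283, 0.0873, 0.1407]
orientation: [-2.03, -2.396, -0.0]
contact_force: [0.1, -0.3, -2.5]
grip_width: 0.023
gripper_force: 59.6
9.5 tcp [0.5283 0.0873 0.1407] tool units [-0.01  0.09  2.68]
turn units [-0.001 -0.001  0.005] joints [-0.73  0.4   0.56  2.   -0.29  0.81  0.17] F [ 0.1 -0.3 -2.5]
```

```bash
python3 -m crank '[[0,0,0.7,0,0,0],[0,0,0.7,0,0,0],[0,0,0.6,0,0,0],[0,0,0.4,0,0,0],[0,0,0.15,0,0,0],[0,0,0,0,0,0]]'
python3 -m crank '[[0,0,0.05,0,0,0],[0,0,0,0,0,0]]'
python3 - <<'E'
from bench import eyes
import cv2
f=eyes.grab_frame("top");a=f["image"][170:370,150:310,::-1]
g=eyes.grab_frame("side");b=g["image"][120:290,150:350,::-1]
import numpy as np
cv2.imwrite("pics/c2.png",np.hstack([cv2.resize(a,(400,500)),cv2.resize(b,(400,500))]))
E
```

```text
clock: 10.1
tcp_pos: [0.528, 0.0831, 0.0897]
orientation: [-2.038, -2.39, 0.002]
contact_force: [0.1, 0.3, -2.4]
grip_width: 0.0235
gripper_force: 59.6
clock: 10.3
tcp_pos: [0.5287, 0.0836, 0.0897]
orientation: [2.037, 2.391, 0.001]
contact_force: [-0.8, 0.0, -2.0]
grip_width: 0.0233
gripper_force: 59.6
```

View pics/c2.png

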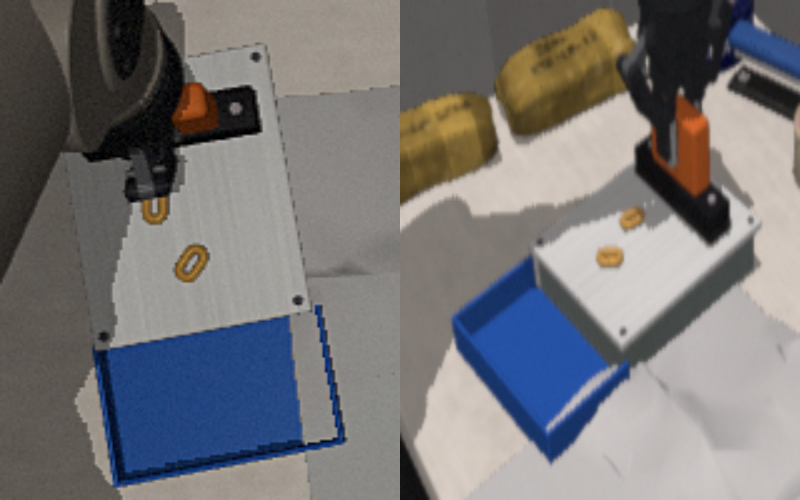

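The scraper is held upright over the plate, just clear of it, with its foot behind both links (at about (155,210) and (190,262) in the left crop) and spanning the plate's width. I lower it to contact.

```bash
python3 -m crank '[[0,0,0.08,0,0,0],[0,0,0.07,0,0,0],[0,0,0,0,0,0]]'; python3 -m crank '[[0,0,0.05,0,0,0],[0,0,0,0,0,0]]'
```

```text
clock: 10.7
tcp_pos: [0.5281, 0.0836, 0.0861]
orientation: [-2.037, -2.391, 0.0]
contact_force: [0.8, -0.1, -2.5]
grip_width: 0.0238
gripper_force: 59.6
clock: 10.9
tcp_pos: [0.5283, 0.0835, 0.0854]
orientation: [-2.037, -2.391, -0.0]
contact_force: [-0.3, -0.1, 0.6]
grip_width: 0.0234
gripper_force: 59.7
```

```bash
python3 -m crank '[[0,-0.5,0,0,0,0],[0,-0.5,0,0,0,0],[0,-0.5,0,0,0,0],[0,-0.5,0,0,0,0],[0,-0.5,0,0,0,0],[0,-0.5,0,0,0,0],[0,-0.5,0,0,0,0],[0,-0.5,0,0,0,0],[0,0,0,0,0,0]]'
python3 go.py '[.402,.067,.0855]' 9.2
python3 - <<'E'
from bench import eyes
import cv2
f=eyes.grab_frame("top");a=f["image"][170:370,150:310,::-1]
g=eyes.grab_frame("side");b=g["image"][120:290,150:350,::-1]
import numpy as np
cv2.imwrite("pics/c3.png",np.hstack([cv2.resize(a,(400,500)),cv2.resize(b,(400,500))]))
E
```

```text
clock: 11.8
tcp_pos: [0.4475, 0.0706, 0.0854]
orientation: [-2.036, -2.39, 0.002]
contact_force: [-4.0, -0.5, 8.4]
grip_width: 0.0233
gripper_force: 60.8
11.8 tcp [0.4475 0.0706 0.0854] tool units [ 0.19 -2.28 -0.  ]
turn units [-0.002 -0.001 -0.001] joints [-0.74  0.37  0.54  2.22 -0.33  0.62  0.2 ] F [-4.  -0.5  8.4]
```

View pics/c3.png

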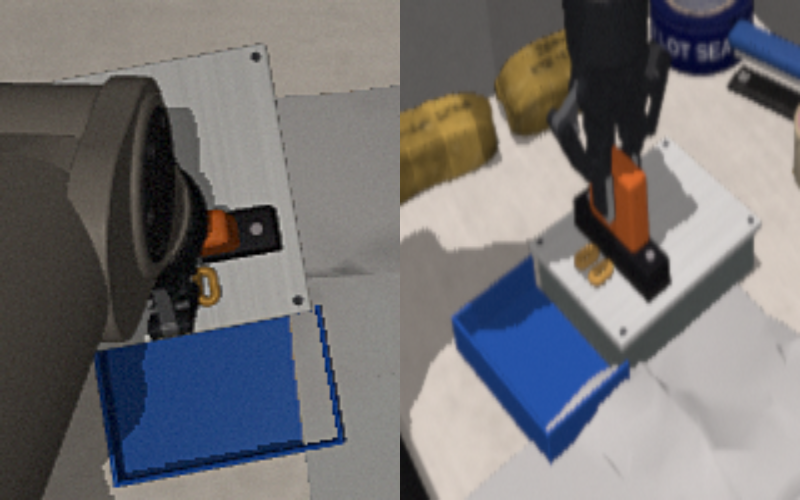

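Both links lie together directly in front of the foot, at about (207,285) in the left crop and (595,262) in the right. I keep pushing, faster over the edge.

```bash
python3 -m crank '[[0,-0.6,0,0,0,0],[0,-0.9,0,0,0,0],[0,-0.9,0,0,0,0],[0,-0.2,0,0,0,0],[0,0,0,0,0,0]]'
python3 go.py '[.402,.067,.0855]' 9.2
python3 - <<'E'
from bench import eyes
import cv2
f=eyes.grab_frame("top");a=f["image"][170:370,150:310,::-1]
g=eyes.grab_frame("side");b=g["image"][120:290,150:350,::-1]
import numpy as np
cv2.imwrite("pics/c4.png",np.hstack([cv2.resize(a,(400,500)),cv2.resize(b,(400,500))]))
E
```

```text
clock: 12.4
tcp_pos: [0.3965, 0.0624, 0.0854]
orientation: [-2.036, -2.39, 0.002]
contact_force: [-4.6, -1.7, 11.7]
grip_width: 0.0235
gripper_force: 61.2
12.4 tcp [0.3965 0.0624 0.0854] tool units [ 0.19  0.31 -0.01]
turn units [-0.003 -0.001 -0.001] joints [-0.79  0.3   0.56  2.33 -0.29  0.57  0.16] F [-4.6 -1.7 11.7]
```

View pics/c4.png

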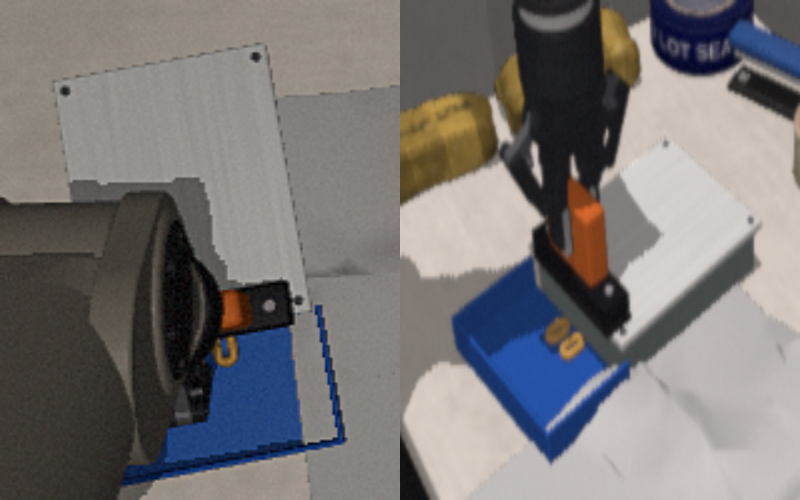

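Both links now appear past the plate's edge, at about (225,352) in the left crop and (565,338) in the right. I check their heights.

```bash
cat > links.py <<'E'
from h import *
from bench import eyes
for n in("side","top"):
    f=eyes.grab_frame(n);X=cloud(f);H=hsv(f)
    m=(H[...,0]>12)&(H[...,0]<40)&(H[...,1]>90)&(X[...,0]>.25)&(X[...,0]<.55)&(X[...,1]>-.05)&(X[...,1]<.2)&(f["depth"]>0)
    k,l,st,_=cv2.connectedComponentsWithStats(m.astype(np.uint8))
    for i in range(1,k):
        if st[i,4]>12:
            p=X[l==i];d=p.mean(0)-[.481,.0795,0];e=np.array([-.987,-.16])
            print(n,st[i],"bx,by",(d[:2]@e).round(3),(d[:2]@[.16,-.987]).round(3),"z",np.percentile(p[:,2],[5,50,95]).round(3))
E
python3 links.py
```

```text
side [223 228  12   9  71] bx,by 0.108 -0.012 z [0.007 0.011 0.013]
side [230 233  12   9  73] bx,by 0.107 0.01 z [0.006 0.01  0.013]
top [235 304  10  12  77] bx,by 0.111 0.011 z [0.007 0.01  0.05 ]
```

Both links lie flat in the tray (tops about 11 mm above the table). I draw the scraper back, release it and lift away.

```bash
python3 -m crank '[[0,0.6,0,0,0,0],[0,0.8,0,0,0,0],[0,0.8,0,0,0,0],[0,0.8,0,0,0,0],[0,0.4,0,0,0,0],[0,0,0,0,0,0]]'
python3 -m crank '[[0,0,0,0,0,0],[0,0,0,0,0,0],[0,0,0,0,0,0],[0,0,0,0,0,0],[0,0,0,0,0,0],[0,0,0,0,0,0],[0,0,0,0,0,0]]' 1
python3 -m crank '[[0,0,-0.4,0,0,0],[0,0,-0.8,0,0,0],[0,0,-0.8,0,0,0],[0,0,-0.8,0,0,0],[0,0,-0.8,0,0,0],[0,0,-0.8,0,0,0],[0,0,-0.8,0,0,0],[0,0,-0.4,0,0,0],[0,0,0,0,0,0],[0,0,0,0,0,0]]'
python3 links.py; python3 - <<'E'
from bench import eyes
import cv2
from h import *
g=eyes.grab_frame("side");b=g["image"][100:290,150:350,::-1]
X=cloud(g);H=hsv(g);m=(H[...,0]<14)&(H[...,1]>170)&(X[...,2]>.119)&(X[...,1]>-.05)&(X[...,0]<.6)&(X[...,1]<.2)
print(rect(X[m]),X[m].mean(0),m.sum())
cv2.imwrite("pics/c5.png",cv2.resize(b,(600,570)))
E
```

```text
clock: 13.2
tcp_pos: [0.4656, 0.0734, 0.0849]
orientation: [2.037, 2.391, -0.001]
contact_force: [0.3, 0.3, -1.6]
grip_width: 0.0231
gripper_force: 60.0
clock: 13.9
tcp_pos: [0.4651, 0.0734, 0.0853]
orientation: [2.037, 2.391, 0.0]
contact_force: [-0.3, 0.9, -0.3]
grip_width: 0.0853
gripper_force: 0.0
clock: 14.9
tcp_pos: [0.4648, 0.0734, 0.197]
orientation: [-2.037, -2.391, 0.0]
contact_force: [-0.1, 0.8, 0.5]
grip_width: 0.0857
gripper_force: 0.0
side [223 228  19  14 148] bx,by 0.107 -0.001 z [0.007 0.01  0.013]
top [235 301  10  15 106] bx,by 0.107 0.009 z [0.007 0.01  0.013]
top [221 303  11  16 104] bx,by 0.108 -0.014 z [0.007 0.009 0.013]
(array([462.2,  68. ]), array([21.8, 67. ]), 11.2) [0.46173353 0.0646395  0.12483002] 263
```

View pics/c5.png

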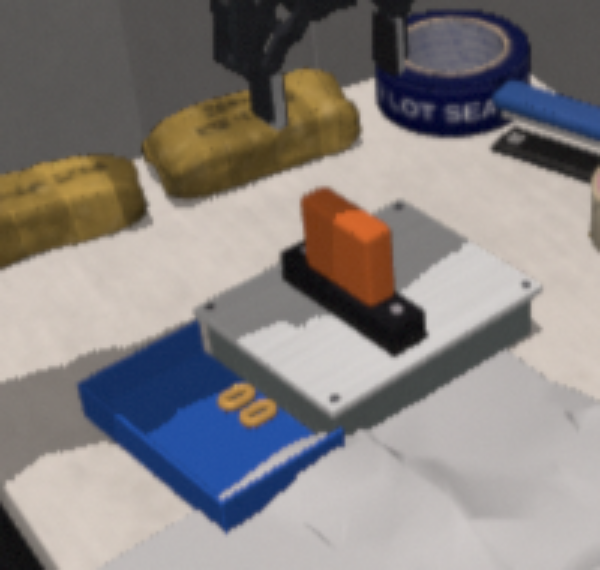

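The scraper stands upright and released on the plate at about (350,270), the links lie in the tray at about (245,403), and the gripper is clear above. I hand in.

```bash
python3 -c "
from bench import r
print(r.hand_in())"
```

```text
the job is handed in; nothing more can be done
None
```

The job is handed in: both links lie flat in the tray, and the scraper stands upright and released near the middle of the plate, at about 15 s of the 35 s allowed; hand-in returned no verdict.

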